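Seat the vessel cap with the guarded hand press

TASK

Reach down through the window in the guard over the hand press, push the red lever pad all the way down with the fingertips and hold it there for about a second and a half so that the blue cap is seated on its vessel. Then let the lever come back up and draw the fingers back out above the guard. Do not touch the guard or its window frame at any time, and leave the loose vessel, bottle and cap around it where they stand.

Things in the scene. Friction and masses are not known exactly. Their poses are not given: they have to be found in the camera images.
- press: Grey base plate of the hand press, 120 x 250 x 12 mm, fixed; carries hinge posts, the white vessel (40 mm diameter) and the lever. Origin on the table straight below the centre of the red lever pad; the lever runs along its +y axis from the pad (y = 0) over the vessel (90 mm) to the hinge (170 mm); z up. Place and yaw differ from run to run.
- guard: Fixed guard, 180 mm along its x by 310 mm along its y: 4 mm top sheet, top face 150 mm above the table, clear side panels. Yellow-framed window 88 mm along x, 104 mm along y; clear sheet over the rest. Origin on the table below the window's centre. Yaw as the press, but up to 10 mm off it along x and y, so the window is not quite centred over the pad. Must not be touched.
- window (a point): Centre of the guard's window, level with the top face of the sheet (150 mm above the table); x along the 88 mm side, y along the 104 mm side (towards the hinge), z up. Nothing stands above the guard.
- lever_pad (a point): Centre of the top face of the red lever pad (44 x 44 mm), moves with the lever. At rest it is level, 136 mm above the table, 14 mm below the guard's top face; fully pressed it is 22 mm lower (114 mm above the table) and tilted by 0.13 rad. The steel bar from the pad to the hinge is 22 mm wide, its top 10 mm lower than the pad's.
- lever (a joint): Angle of the lever: 0 = up at rest, grows as the pad is pressed down, 0.13 rad = fully down on its stop. A spring brings it back up; pressing the pad takes about 5 N at first and about 8 to 12 N near the stop, where it goes no further.
- cap (a joint): How far the blue cap (38 mm diameter) has been pushed down on the vessel under the lever's nose, in m: 0 to 0.002 at the start, about 0.0094 when the lever has been fully pressed. It stays where the lever leaves it.
- spare_vessel: Loose closed white vessel with blue cap, 40 mm diameter, 78 mm tall, standing beside the guard; origin at the centre of its underside. Leave alone.
- reagent_bottle: Loose small amber bottle, 52 mm diameter, 105 mm tall; origin at the centre of its underside. Leave alone.
- spare_cap: Loose orange cap lying on the table, 38 mm diameter, 16 mm tall; origin at the centre of its underside. Leave alone.

How it is judged:
By the outcome, as a careful person would: the job done as asked, in the order asked, and still so for the second after the job is handed in, with the robot touching nothing.
It also fails if it takes over 38 s, if anything falls off the work surface, if the arm or the gripper's body presses on something with over 40 N, if the wrist force passes 120 N, or if a joint passes its speed limit or range.

ROBOT

A 7-joint arm with a two-finger parallel gripper is mounted at the origin on the work surface. World frame = base frame: x ahead of the robot, y to its left, z up, the work surface at z = 0. Lengths are in m, angles in rad, forces in N, time in s.
With the tool pointing down it reaches from about 0.425 to 0.925 m from the base axis. Payload 6.8 kg.
Tool frame: the origin (TCP) lies on the centre line of the jaws, within the pads' length; the fingertips stand 19 mm ahead of it and the grasp point (between the pads) is the TCP; x points along the fingers, z is the direction in which the jaws open and shut, and the axes are right-handed (so a half turn about x gives the same grasp; the last joint's range is limited). The gripper opens to 88 mm and grips with 3 to 60 N. Pads are 20 mm wide; open, the fingers measure 115 mm over their backs; the gripper's body (75 mm by 178 mm) begins 61 mm behind the grasp point.
Start: joints at [-0.108, 0.477, 0.022, 1.555, -0.011, 1.109, -0.083], TCP at [0.675, 0, 0.213] pointing down, gripper open.
Joint ranges: [-2.96, 2.96], [-0.34, 2.1], [-1.41, 1.46], [0.24, 2.44], [-1.37, 4.51], [0.17, 1.92], [-2.96, 2.96]. Speed limits (rad/s): [2.39, 2.39, 3.14, 3.14, 3.14, 3.14, 3.14].

INTERFACE

Orientations are given as a unit quaternion [x, y, z, w].
In Python, from station import readout, imaging, close_job gives the robot as it stands.
- The arm moves only by the tool drive_tool, never from a script. Its argument "commands" is a list of rows, each a list of 7 numbers: the turn, a rotation vector about the tool's x, y, z in degrees, then the shift along the tool's x, y, z in cm, then the opening, from 0 (shut) to 1 (fully open). A call has 1 to 10 rows; each row shifts and turns the commanded pose from where the row before left it, along the tool's axes as they then stand; what a row does not reach is not made up. A row lasts 1/8 s, in which the tool goes at most 62.5 mm and 10.7 degrees, less where a joint would pass 70% of its speed; a pose out of reach is approached as far as the arm can. A call with a gripper value outside its range is refused whole. The fingers move at their own pace and stop on an object; "grip_force" is the grip in N (left out, the last holds). Time passes only in rows, so rows that do not move let the fingers close. It gives the time, the measured TCP pose, the force and the opening at its end, in the units of the state.
- readout.sense(): the state, without advancing time (a new reading comes with each control period).
- imaging.read_camera(name): name is "scene" or "side" or "wrist"; returns (picture, depth): 480x640x3 uint8, red, green, blue; 480x640 float32, m along the optical axis (not along the pixel's ray), 0 where there is no reading.
- imaging.camera_info(name): a dict with "mtx" (3x3 intrinsics, pixels), "extrinsics" (4x4, takes a point from world to camera coordinates). Camera axes: x right, y down, z forward; pixel columns grow to the right and rows downward; lengths in m; the calibration is good to about 2 mm. A picture is of the moment at which its call begins: read the wrist's pose just before it. camera_info takes no time and is no camera call; for the wrist camera it gives the pose at the moment of the call.
- close_job(): hands the job in, once; it reports no verdict.
The state is a dict: "t": time; "joint_pos": joint angles; "qvel": joint speeds; "tau": joint torques, N m; "ee_pos": TCP position; "tcp_rot": TCP orientation; "force": force on the tool from outside, world axes, zero at the start; "moment": the same for the moment, N m; "grip_width": opening from 0.0 (shut) to 1.0 (fully open).
Only numpy, scipy, OpenCV 4.12 (cv2) and the standard library are available. Lean on these libraries where they do the work, as an engineer would, in place of code of your own. Each camera call takes 0.05 s, during which the arm holds its last target.

## Working session

There is one attempt and no reset: what is moved stays moved. The work goes in short steps, Python scripts to look and compute and a tool call to move; the robot and the scene stay as the last step left them, time stands still between calls to the robot, and variables do not carry over. Pictures are saved under pics/ and viewed, and the job is handed in when it is done.

Besides the shell and the picture viewer there is one more tool, called after "Call:" by a JSON object that holds its "api" and its "payload". drive_tool: Moves the arm, as the interface text tells. Its arguments: {"type":"object","properties":{"commands":{"type":"array"},"grip_force":{"type":"number"}},"required":["commands"]}

```bash
mkdir -p pics; python3 - <<'E'
from station import readout, imaging
import cv2, numpy as np
s=readout.sense(); print({k:np.round(v,3) for k,v in s.items()})
for n in ["scene","side","wrist"]:
    i=imaging.camera_info(n); p,d=imaging.read_camera(n)
    cv2.imwrite(f"pics/{n}0.png",p[:,:,::-1]); np.savez(f"{n}0.npz",p=p,d=d,K=i["mtx"],E=i["extrinsics"])
    print(n,np.round(i["mtx"],1).tolist(),np.round(i["extrinsics"],3).tolist())
E
```

```text
{'t': np.float64(0.0), 'joint_pos': array([-0.108,  0.478,  0.022,  1.556, -0.012,  1.109, -0.083]), 'qvel': array([ 0.002,  0.001,  0.001, -0.001,  0.001, -0.   ,  0.   ]), 'tau': array([-1.0000e-03, -5.8285e+01,  1.5340e+00, -2.7261e+01, -5.4000e-02,
        1.7000e-02,  0.0000e+00]), 'ee_pos': array([ 0.674, -0.   ,  0.212]), 'tcp_rot': array([-0.   ,  0.708, -0.   ,  0.706]), 'force': array([-0.367, -0.029,  0.148]), 'moment': array([-0.08 , -0.013, -0.013]), 'grip_width': np.float64(1.0)}
scene [[575.9, 0.0, 320.5], [0.0, 575.9, 236.4], [0.0, 0.0, 1.0]] [[-0.978, 0.208, 0.005, 0.476], [0.181, 0.863, -0.471, -0.043], [-0.102, -0.46, -0.882, 1.074], [0.0, 0.0, 0.0, 1.0]]
side [[441.3, 0.0, 317.8], [0.0, 441.3, 239.5], [0.0, 0.0, 1.0]] [[0.981, -0.195, 0.011, -0.478], [-0.091, -0.511, -0.855, 0.129], [0.172, 0.837, -0.519, 0.79], [0.0, 0.0, 0.0, 1.0]]
wrist [[396.8, 0.0, 318.2], [0.0, 396.8, 241.1], [0.0, 0.0, 1.0]] [[1.0, -0.001, -0.002, -0.675], [0.0, -0.965, 0.262, -0.032], [-0.002, -0.262, -0.965, 0.391], [0.0, 0.0, 0.0, 1.0]]
```

View pics/scene0.png

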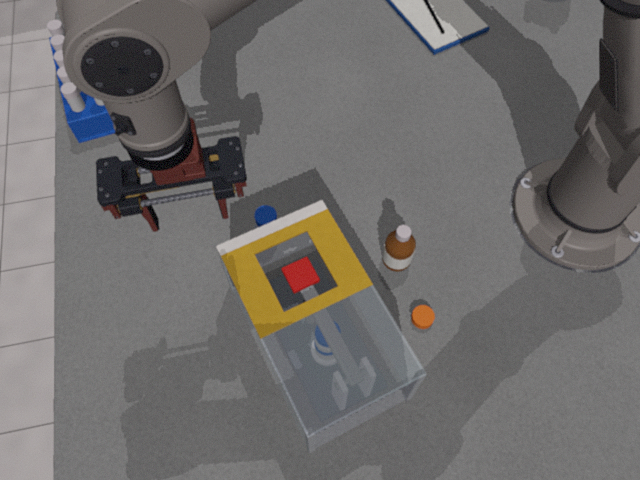

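View pics/side0.png

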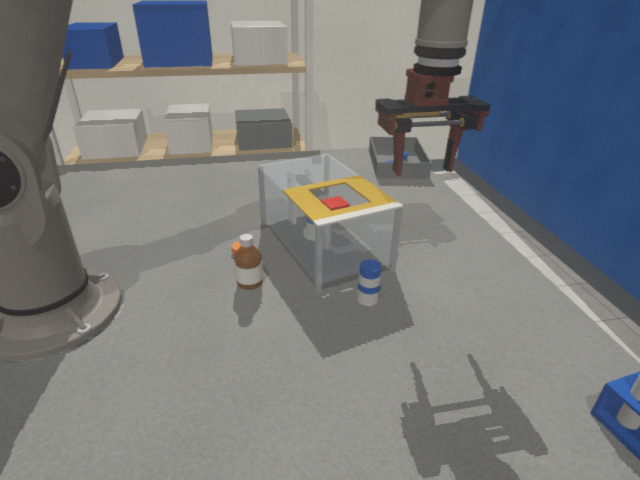

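View pics/wrist0.png

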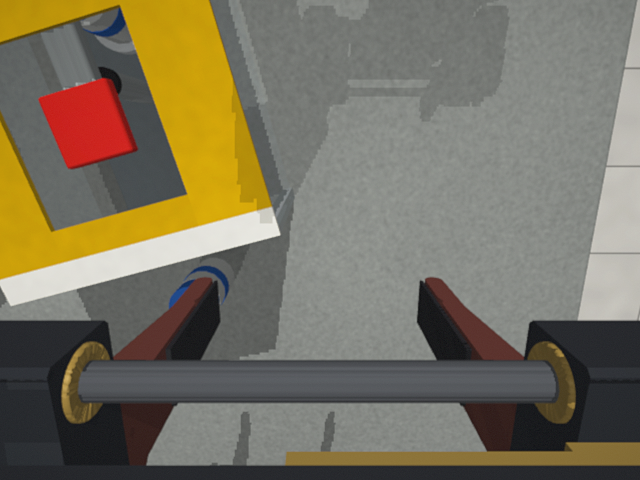

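The scene view shows the yellow window around (298,272) with the red pad at (300,275). The side view has the pad at (335,203). In the wrist view the pad is at (87,123) and the window is partly cut off at the top left. Next I'll measure the corners.

```bash
cat > h.py <<'E'
import numpy as np, cv2
def ray(K,E,uv,z):
    uv=np.atleast_2d(uv).astype(float); R=E[:3,:3]; t=E[:3,3]; c=-R.T@t
    d=(np.linalg.inv(K)@np.c_[uv,np.ones(len(uv))].T).T@R
    return c+d*((z-c[2])/d[:,2])[:,None]
def masks(p):
    h=cv2.cvtColor(p,cv2.COLOR_RGB2HSV)
    y=cv2.inRange(h,(18,150,90),(32,255,255))
    r=cv2.inRange(h,(0,180,150),(6,255,255))|cv2.inRange(h,(174,180,150),(180,255,255))
    return y,r
def measure(n,p,K,E,d=None):
    y,r=masks(p)
    cs,hi=cv2.findContours(y,cv2.RETR_CCOMP,cv2.CHAIN_APPROX_NONE)
    out={}
    holes=[c for c,h in zip(cs,hi[0]) if h[3]>=0 and cv2.contourArea(c)>400]
    for c in holes:
        P=ray(K,E,c[:,0],0.15)[:,:2]; 
        rc=cv2.minAreaRect((P*1000).astype(np.float32)); print(n,"hole",np.round(rc[0],1),np.round(rc[1],1),round(rc[2],2)); out['win']=rc
        rc=cv2.minAreaRect(c); print("   px",np.round(rc[0]))
    cs,_=cv2.findContours(r,cv2.RETR_EXTERNAL,cv2.CHAIN_APPROX_NONE)
    c=max(cs,key=cv2.contourArea)
    P=ray(K,E,c[:,0],0.136)[:,:2]
    rc=cv2.minAreaRect((P*1000).astype(np.float32)); print(n,"pad",np.round(rc[0],1),np.round(rc[1],1),round(rc[2],2))
    if d is not None:
        m=cv2.erode(r,np.ones((5,5)))>0
        v,u=np.nonzero(m&(d>0)); z=d[v,u]; X=np.linalg.inv(K)@np.array([u*z,v*z,z]); W=E[:3,:3].T@(X-E[:3,3:4]); print("   depth pad",np.round(np.median(W,1)*1000,1))
    return out
E
python3 - <<'E'
from h import *
for n in ["scene","side","wrist"]:
    f=np.load(n+"0.npz"); measure(n,f['p'],f['K'],f['E'],f['d'])
E
```

```text
scene hole [541.   74.5] [ 91.1 106.6] 15.14
   px [296. 270.]
scene pad [534.4  76.4] [42.4 43.7] 15.14
   depth pad [534.7  77.3 137.2]Traceback (most recent call last):
  File "<stdin>", line 3, in <module>
  File "h.py", line 21, in measure
    c=max(cs,key=cv2.contourArea)
ValueError: max() iterable argument is empty
```

The scene measurements match the given sizes: window about 91x107 mm with its centre at (541, 74.5), pad about 43 mm at (534.4, 76.4) with a depth height of 137 mm, and yaw +15.1°. I'll shut the fingers, move over the pad above the guard, and turn to match the yaw.

Call:
{"api": "drive_tool", "payload": {"commands": [[0, 0, 0, 0, 1.5, -2.8, 0], [0, 0, 0, 0, 1.5, -2.8, 0], [0, 0, 0, 0, 1.5, -2.8, 0], [0, 0, 0, 0, 1.5, -2.8, 0], [0, 0, 0, 0, 1.6, -2.8, 0], [-5, 0, 0, 0, 0, 0, 0], [-5, 0, 0, 0, 0, 0, 0], [-5, 0, 0, 0, 0, 0, 0], [0, 0, 0, 0, 0, 0, 0], [0, 0, 0, 0, 0, 0, 0]], "grip_force": 15}}

```text
t: 1.4
ee_pos: [0.5349, 0.076, 0.2131]
tcp_rot: [-0.092, 0.701, 0.092, 0.701]
force: [0.3, -0.4, -0.1]
grip_width: 0.006
```

```bash
python3 - <<'E'
from station import readout, imaging
from h import *
from scipy.spatial.transform import Rotation as R
s=readout.sense(); print(s['t'],np.round(s['ee_pos'],4),R.from_quat(s['tcp_rot']).as_matrix().round(3).tolist(),s['force'],s['grip_width'])
for n in ["wrist","side"]:
    i=imaging.camera_info(n); p,d=imaging.read_camera(n)
    cv2.imwrite(f"pics/{n}1.png",p[:,:,::-1])
    try: measure(n,p,i["mtx"],i["extrinsics"],d)
    except Exception as e: print(n,e)
E
```

```text
1.4 [0.5349 0.076  0.2131] [[-0.0, -0.257, 0.966], [-0.0, 0.966, 0.257], [-1.0, 0.0, -0.0]] [ 0.3335654  -0.4080764  -0.10914324] 0.005973647553654292
wrist pad [534.7  77.7] [43.2 43.9] 14.88
   depth pad [534.7  78.3 136.5]
side max() iterable argument is empty
```

View pics/wrist1.png

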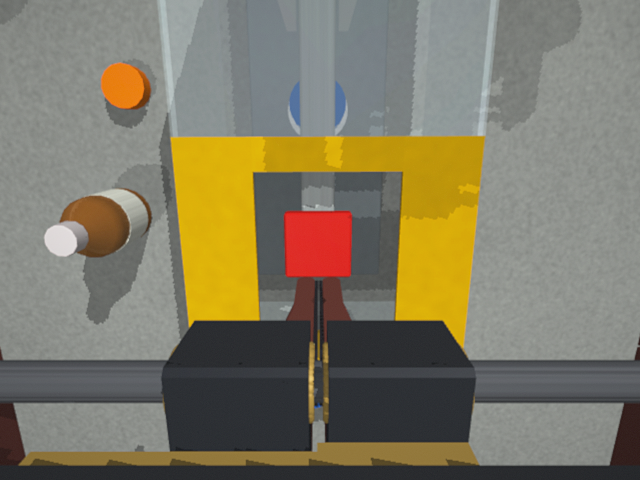

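View pics/side1.png

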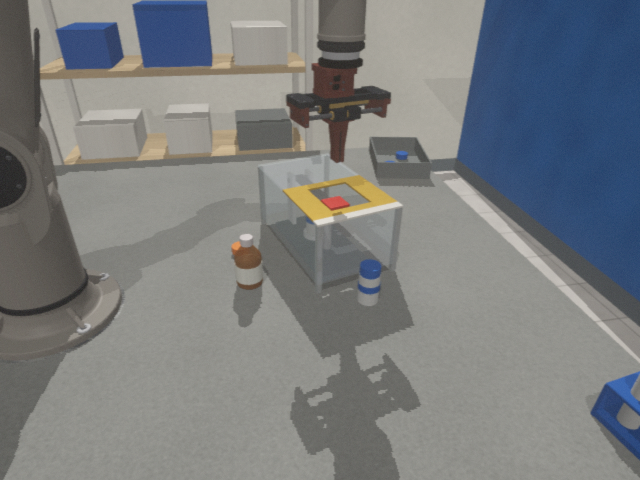

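The wrist view shows the pad at (318,243), on the finger centreline, inside a window spanning columns 256 to 400. The wrist fix agrees with the scene camera to about 1 mm, so I'll descend to just above the pad.

Call:
{"api": "drive_tool", "payload": {"commands": [[0, 0, 0, 0.8, 0.1, 0, 0], [0, 0, 0, 1, 0, 0, 0], [0, 0, 0, 1, 0, 0, 0], [0, 0, 0, 1, 0, 0, 0], [0, 0, 0, 1, 0, 0, 0], [0, 0, 0, 0.6, 0, 0, 0], [0, 0, 0, 0, 0, 0, 0], [0, 0, 0, 0, 0, 0, 0]]}}

```text
t: 2.5
ee_pos: [0.535, 0.0771, 0.1595]
tcp_rot: [-0.092, 0.701, 0.092, 0.701]
force: [-1.1, 0.2, -0.3]
grip_width: 0.004
```

Call:
{"api": "drive_tool", "payload": {"commands": [[0, 0, 0, 0.3, 0, 0, 0], [0, 0, 0, 0.3, 0, 0, 0], [0, 0, 0, 0.3, 0, 0, 0], [0, 0, 0, 0.3, 0, 0, 0], [0, 0, 0, 0, 0, 0, 0]]}}

```text
t: 3.12
ee_pos: [0.5345, 0.0769, 0.1469]
tcp_rot: [-0.092, 0.701, 0.092, 0.701]
force: [0.1, -0.3, -0.4]
grip_width: 0.005
```

At TCP z=0.147 I expected contact (about 5 N), but there's no force. I'll look before going further.

```bash
python3 - <<'E'
from station import readout, imaging
from h import *
s=readout.sense(); print(s['t'],np.round(s['ee_pos'],4),s['force'],s['moment'],s['grip_width'])
ims=[]
for n in ["wrist","scene","side"]:
    i=imaging.camera_info(n); p,d=imaging.read_camera(n)
    if n=="side": p=cv2.resize(p[140:300,230:430],None,fx=3,fy=3)
    cv2.imwrite(f"pics/{n}2.png",p[:,:,::-1])
    try: measure(n,p,i["mtx"],i["extrinsics"],d)
    except Exception as e: print(n,e)
E
```

```text
3.125 [0.5345 0.0769 0.1469] [ 0.11446432 -0.32523728 -0.44913005] [-0.03345702  0.03337784 -0.00585382] 0.004832659478204581
wrist pad [534.5  78.9] [43.2 42.8] 14.99
   depth pad [531.4  86.7 136.5]
scene pad [550.6  69.1] [15.1 20.4] 17.36
   depth pad [550.7  71.2 137.9]
side max() iterable argument is empty
```

View pics/wrist2.png

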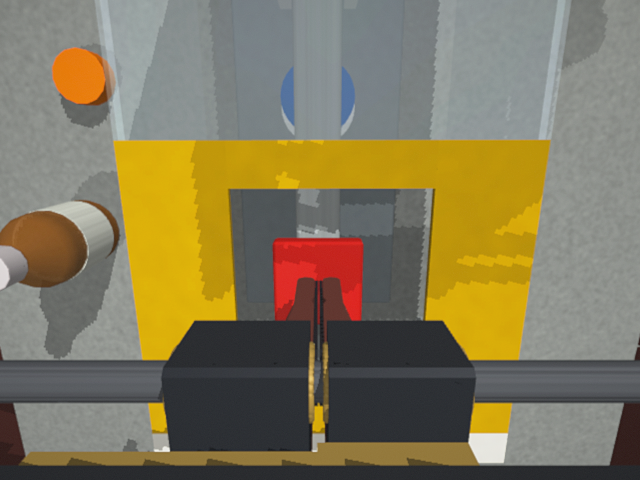

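View pics/side2.png

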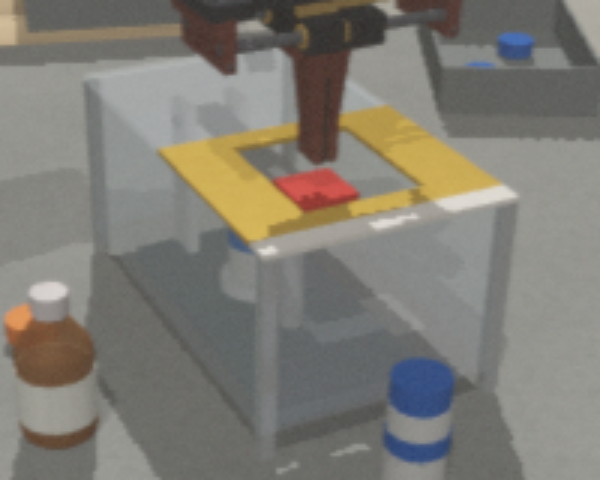

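View pics/scene2.png

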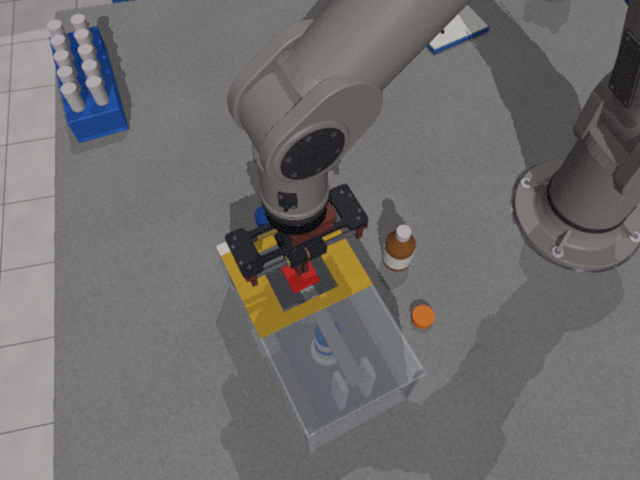

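```bash
python3 - <<'E'
from station import readout, imaging
from h import *
s=readout.sense(); e=s['ee_pos']
for n in ["wrist","side","scene"]:
    i=imaging.camera_info(n);K=i['mtx'];E=np.array(i['extrinsics'])
    print(n,"cam pos",np.round(-E[:3,:3].T@E[:3,3],3))
    for l,P in [("tip19",[e[0],e[1],e[2]-.019]),("tcp",e),("tcp+10",[e[0],e[1],e[2]+.01]),("padc",[.5345,.0775,.136])]:
        c=E[:3,:3]@np.array(P)+E[:3,3]; q=K@c; print("  ",l,np.round(q[:2]/q[2],1))
        
E
```

```text
wrist cam pos [0.517 0.146 0.319]
   tip19 [316.8 278.1]
   tcp [316.7 292.4]
   tcp+10 [316.6 301.2]
   padc [316.4 282.5]
side cam pos [ 0.344 -0.689  0.526]
   tip19 [334.4 204.8]
   tcp [334.7 196.2]
   tcp+10 [334.8 191.6]
   padc [334.3 201.3]
scene cam pos [0.583 0.432 0.925]
   tip19 [300.2 276.4]
   tcp [299.9 271.1]
   tcp+10 [299.7 268.3]
   padc [300.4 274.5]
```

```bash
python3 - <<'E'
from station import readout, imaging
from h import *
def W(n,us,vs,d,K,E):
    for u in us:
        for v in vs:
            z=d[v,u]; X=np.linalg.inv(K)@np.array([u*z,v*z,z]); print(n,u,v,np.round((E[:3,:3].T@(X-E[:3,3]))*1000,0))
for n,us,vs in [("side",[334,338],[170,180,185,190,192,194,196,202]),("wrist",[307,333],[270,282,286,290,295,300,310])]:
    i=imaging.camera_info(n); p,d=imaging.read_camera(n); W(n,us,vs,d,np.array(i['mtx']),np.array(i['extrinsics']))
p,d=imaging.read_camera("scene"); cv2.imwrite("pics/scene3.png",cv2.resize(p[180:330,200:400],None,fx=4,fy=4,interpolation=cv2.INTER_CUBIC)[:,:,::-1])
print(readout.sense()['t'])
E
```

```text
side 334 170 [529.  66. 207.]
side 334 180 [530.  67. 186.]
side 334 185 [530.  65. 177.]
side 334 190 [530.  66. 166.]
side 334 192 [530.  64. 163.]
side 334 194 [531.  67. 157.]
side 334 196 [581. 270.  53.]
side 334 202 [532.  71. 138.]
side 338 170 [537.  68. 206.]
side 338 180 [538.  67. 186.]
side 338 185 [539.  69. 174.]
side 338 190 [539.  70. 164.]
side 338 192 [539.  70. 159.]
side 338 194 [585. 248.  68.]
side 338 196 [548. 101. 135.]
side 338 202 [541.  74. 136.]
wrist 307 270 [528.  83. 138.]
wrist 307 282 [528.  87. 163.]
wrist 307 286 [528.  87. 167.]
wrist 307 290 [528.  87. 172.]
wrist 307 295 [529.  86. 176.]
wrist 307 300 [529.  87. 182.]
wrist 307 310 [529.  87. 190.]
wrist 333 270 [540.  86. 138.]
wrist 333 282 [539.  89. 162.]
wrist 333 286 [539.  90. 167.]
wrist 333 290 [538.  90. 172.]
wrist 333 295 [538.  90. 177.]
wrist 333 300 [538.  89. 181.]
wrist 333 310 [538.  89. 191.]
3.425
```

View pics/scene3.png

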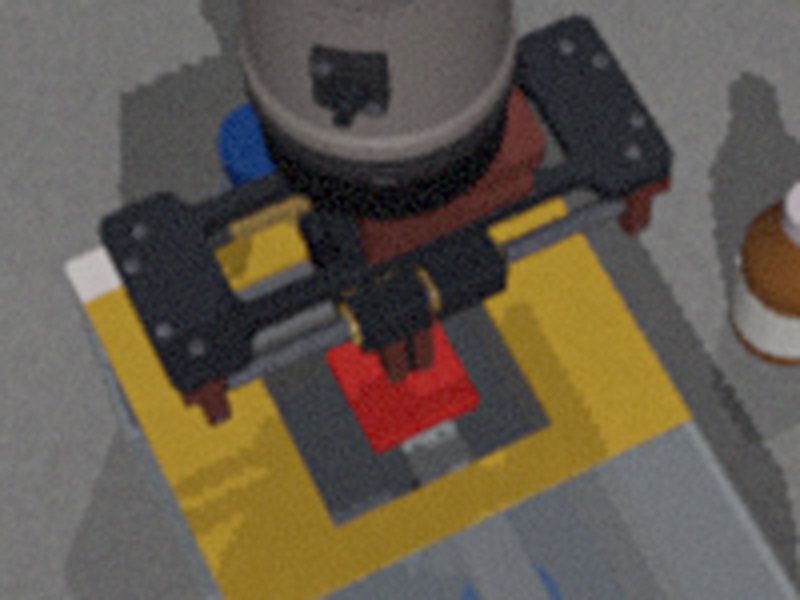

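The fingertips really are at z≈0.158, about 11 mm above the TCP rather than 19 mm below it. They still need to go down 44 mm. Before going deeper I'll check the height of the lowest parts of the gripper body over the guard.

```bash
python3 - <<'E'
from station import readout, imaging
from h import *
e=readout.sense()['ee_pos']; 
for n in ["side","scene","wrist"]:
    i=imaging.camera_info(n); K=np.array(i['mtx']);E=np.array(i['extrinsics']); p,d=imaging.read_camera(n)
    v,u=np.mgrid[:480,:640]; X=np.linalg.inv(K)@np.array([(u*d).ravel(),(v*d).ravel(),d.ravel()]); w=E[:3,:3].T@(X-E[:3,3:4])
    ok=(d.ravel()>0)
    a=np.deg2rad(15); dx=w[0]-e[0]; dy=w[1]-e[1]; lx=np.cos(a)*dx+np.sin(a)*dy; ly=-np.sin(a)*dx+np.cos(a)*dy
    print(n,"e",e.round(4))
    for lo in range(-110,110,10):
        m=ok&(lx*1000>=lo)&(lx*1000<lo+10)&(abs(ly)<.06)&(w[2]>.1555)&(w[2]<.33)
        if m.sum()>3:
            z=w[2][m]*1000; print(lo,m.sum(),np.round(np.sort(z)[[0,2,len(z)//20]],0), np.round([ly[m].min()*1000,ly[m].max()*1000]))
E
```

```text
side e [0.5348 0.077  0.1474]
-90 313 [237. 238. 241.] [-35.  34.]
-80 226 [238. 238. 240.] [-34.  33.]
-70 108 [248. 249. 250.] [-35.  32.]
-60 75 [248. 249. 249.] [-29.  23.]
-50 249 [248. 249. 252.] [-29.  26.]
-40 422 [247. 248. 252.] [-34.  32.]
-30 369 [232. 233. 237.] [-36.  35.]
-20 357 [187. 189. 197.] [-36.  12.]
-10 487 [158. 158. 163.] [-39.  11.]
0 419 [156. 158. 168.] [-38.  -5.]
10 237 [169. 192. 209.] [-36.  -7.]
20 101 [241. 242. 244.] [-35. -12.]
30 66 [247. 248. 250.] [-29.  17.]
40 95 [247. 248. 250.] [-29.  24.]
50 109 [248. 249. 251.] [-29.  24.]
60 113 [248. 249. 250.] [-34.  29.]
70 291 [237. 238. 239.] [-35.  33.]
80 77 [238. 258. 261.] [-34.  27.]
scene e [0.5348 0.077  0.1474]
-90 287 [248. 261. 269.] [-33.  33.]
-80 423 [238. 240. 248.] [-34.  33.]
-70 391 [250. 251. 255.] [-33.  33.]
-60 213 [250. 252. 254.] [-27.  28.]
-50 108 [252. 252. 253.] [13. 28.]
-40 238 [251. 252. 254.] [ 9. 33.]
-30 214 [243. 246. 251.] [17. 33.]
-20 217 [242. 244. 247.] [17. 34.]
-10 285 [160. 161. 167.] [ 8. 35.]
0 262 [158. 159. 165.] [-3. 36.]
10 282 [243. 244. 250.] [-1. 35
[... 154 characters left out ...]
[250. 251. 255.] [-33.  33.]
70 453 [156. 240. 252.] [-34.  33.]
80 407 [241. 242. 266.] [-33.  33.]
wrist e [0.5348 0.077  0.1474]
-80 1284 [236. 237. 238.] [-7. 24.]
-70 30 [249. 250. 249.] [21. 29.]
-60 2111 [249. 249. 251.] [20. 29.]
-50 3547 [249. 249. 251.] [17. 29.]
-40 4050 [249. 249. 251.] [18. 29.]
-30 6195 [242. 242. 248.] [16. 34.]
-20 9151 [196. 242. 247.] [11. 34.]
-10 10232 [157. 157. 183.] [-10.  34.]
0 9629 [157. 157. 180.] [-11.  34.]
10 9208 [185. 186. 246.] [10. 34.]
20 6854 [241. 242. 247.] [18. 34.]
30 3143 [249. 249. 251.] [20. 29.]
40 3058 [249. 249. 251.] [20. 29.]
50 2258 [248. 249. 251.] [20. 29.]
60 327 [249. 249. 250.] [21. 29.]
70 1493 [237. 237. 238.] [-9. 26.]
```

The body bottom is at z≈0.237, 80 mm above the tips as specified, so the reported TCP z is about 29 mm low against the cameras. x and y agree. Going by the cameras, contact should come near a reported TCP z of 0.126 and full press near 0.105, with the body staying about 43 mm above the guard. I'll go down in small steps and watch the force.

Call:
{"api": "drive_tool", "payload": {"commands": [[0, 0, 0, 0.4, 0, 0, 0], [0, 0, 0, 0.4, 0, 0, 0], [0, 0, 0, 0.4, 0, 0, 0], [0, 0, 0, 0.4, 0, 0, 0], [0, 0, 0, 0.2, 0, 0, 0], [0, 0, 0, 0, 0, 0, 0]]}}

```text
t: 4.32
ee_pos: [0.5347, 0.0769, 0.1291]
tcp_rot: [-0.092, 0.701, 0.092, 0.701]
force: [0.8, -0.5, -0.3]
grip_width: 0.01
```

Call:
{"api": "drive_tool", "payload": {"commands": [[0, 0, 0, 0.2, 0, 0, 0], [0, 0, 0, 0.2, 0, 0, 0], [0, 0, 0, 0.2, 0, 0, 0], [0, 0, 0, 0, 0, 0, 0]]}}

```text
t: 4.82
ee_pos: [0.5351, 0.0768, 0.1235]
tcp_rot: [-0.092, 0.701, 0.092, 0.701]
force: [-0.0, -1.8, 4.5]
grip_width: 0.004
```

Contact came as the cameras predicted, with 4.5 N at z=0.1235, inside the window. I'll keep pressing.

Call:
{"api": "drive_tool", "payload": {"commands": [[0, 0, 0, 0.3, 0, 0, 0], [0, 0, 0, 0.3, 0, 0, 0], [0, 0, 0, 0.3, 0, 0, 0], [0, 0, 0, 0.3, 0, 0, 0], [0, 0, 0, 0.2, 0, 0, 0], [0, 0, 0, 0, 0, 0, 0]]}}

```text
t: 5.58
ee_pos: [0.5354, 0.0764, 0.11]
tcp_rot: [-0.092, 0.701, 0.092, 0.701]
force: [-1.8, -2.9, 10.3]
grip_width: 0.004
```

Call:
{"api": "drive_tool", "payload": {"commands": [[0, 0, 0, 0.2, 0, 0, 0], [0, 0, 0, 0.2, 0, 0, 0], [0, 0, 0, 0, 0, 0, 0]]}}

```text
t: 5.95
ee_pos: [0.5354, 0.0765, 0.1062]
tcp_rot: [-0.092, 0.701, 0.092, 0.701]
force: [-1.5, -3.2, 10.3]
grip_width: 0.006
```

Call:
{"api": "drive_tool", "payload": {"commands": [[0, 0, 0, 0.1, 0, 0, 0], [0, 0, 0, 0.1, 0, 0, 0], [0, 0, 0, 0, 0, 0, 0]]}}

```text
t: 6.32
ee_pos: [0.5354, 0.0765, 0.1051]
tcp_rot: [-0.092, 0.701, 0.092, 0.702]
force: [-5.1, -3.8, 19.0]
grip_width: 0.002
```

Call:
{"api": "drive_tool", "payload": {"commands": [[0, 0, 0, 0.1, 0, 0, 0], [0, 0, 0, 0, 0, 0, 0]]}}

```text
t: 6.58
ee_pos: [0.5355, 0.0765, 0.1048]
tcp_rot: [-0.092, 0.701, 0.092, 0.702]
force: [-8.1, -3.7, 25.7]
grip_width: 0.003
```

It's on the stop: z stalled at 0.105 while the force rose from 10 to 26 N. Now I'll hold, with a check partway through.

Call:
{"api": "drive_tool", "payload": {"commands": [[0, 0, 0, 0, 0, 0, 0], [0, 0, 0, 0, 0, 0, 0], [0, 0, 0, 0, 0, 0, 0], [0, 0, 0, 0, 0, 0, 0], [0, 0, 0, 0, 0, 0, 0], [0, 0, 0, 0, 0, 0, 0], [0, 0, 0, 0, 0, 0, 0], [0, 0, 0, 0, 0, 0, 0], [0, 0, 0, 0, 0, 0, 0], [0, 0, 0, 0, 0, 0, 0]]}}

```text
t: 7.82
ee_pos: [0.5355, 0.0765, 0.1049]
tcp_rot: [-0.092, 0.7, 0.092, 0.702]
force: [-8.2, -3.6, 25.7]
grip_width: 0.004
```

```bash
python3 - <<'E'
from station import readout, imaging
from h import *
i=imaging.camera_info("wrist");K=np.array(i['mtx']);E=np.array(i['extrinsics']); p,d=imaging.read_camera("wrist")
cv2.imwrite("pics/wrist4.png",p[:,:,::-1]); y,r=masks(p)
m=cv2.erode(r,np.ones((5,5)))>0
v,u=np.nonzero(m&(d>0)); z=d[v,u]; w=E[:3,:3].T@(np.linalg.inv(K)@np.array([u*z,v*z,z])-E[:3,3:4])
a=np.deg2rad(15); ly=-np.sin(a)*(w[0]-.5345)+np.cos(a)*(w[1]-.0777); print("slope,z0",np.polyfit(ly,w[2],1))
print(readout.sense()['t'],readout.sense()['force'])
E
```

```text
slope,z0 [0.13967035 0.1139298 ]
7.875 [-7.56242555 -4.39339805 25.67712049]
```

View pics/wrist4.png

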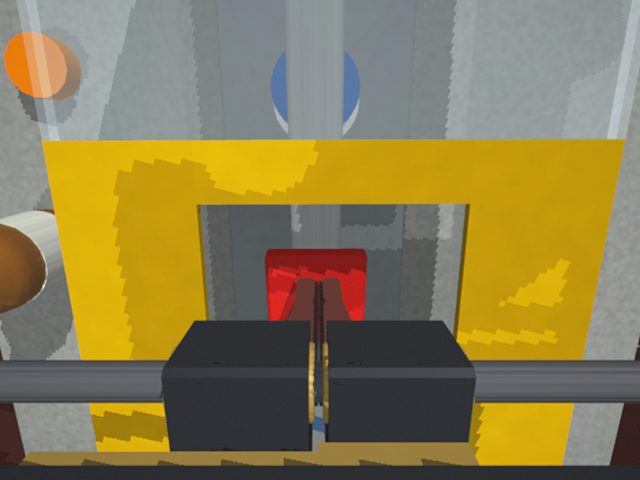

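The wrist view shows the pad at about (316,285) under the fingertips and the fingers well clear of the frame. Depth puts the pad at 113.9 mm with a slope of 0.14, so it's fully down. It has been on the stop about 1.6 s, so I'll let it come up slowly and withdraw straight up.

Call:
{"api": "drive_tool", "payload": {"commands": [[0, 0, 0, -0.4, 0, 0, 0], [0, 0, 0, -0.4, 0, 0, 0], [0, 0, 0, -0.4, 0, 0, 0], [0, 0, 0, -0.4, 0, 0, 0], [0, 0, 0, -0.5, 0, 0, 0], [0, 0, 0, -0.5, 0, 0, 0], [0, 0, 0, -0.6, 0, 0, 0], [0, 0, 0, -0.8, 0, 0, 0], [0, 0, 0, -1, 0, 0, 0], [0, 0, 0, -1, 0, 0, 0]]}}

```text
t: 9.12
ee_pos: [0.5348, 0.077, 0.163]
tcp_rot: [-0.092, 0.701, 0.092, 0.701]
force: [0.7, 0.2, 0.0]
grip_width: 0.005
```

Call:
{"api": "drive_tool", "payload": {"commands": [[0, 0, 0, -1, 0, 0, 0], [0, 0, 0, -1, 0, 0, 0], [0, 0, 0, -1, 0, 0, 0], [0, 0, 0, -1, 0, 0, 0], [0, 0, 0, -1, 0, 0, 0], [0, 0, 0, 0, 0, 0, 0], [0, 0, 0, 0, 0, 0, 0]]}}

```text
t: 10.0
ee_pos: [0.5345, 0.0769, 0.212]
tcp_rot: [-0.092, 0.701, 0.092, 0.701]
force: [-0.4, -1.2, -0.6]
grip_width: 0.008
```

```bash
python3 - <<'E'
from station import readout, imaging
from h import *
s=readout.sense(); print(s['t'],s['ee_pos'],s['force'])
for n in ["wrist","side","scene"]:
    i=imaging.camera_info(n); p,d=imaging.read_camera(n)
    cv2.imwrite(f"pics/{n}5.png",p[:,:,::-1])
    try: measure(n,p,np.array(i["mtx"]),np.array(i["extrinsics"]),d)
    except Exception as e: print(n,e)
E
```

```text
10.0 [0.53454852 0.07691808 0.21200459] [-0.35542431 -1.22026115 -0.57881428]
wrist pad [534.8  77.7] [43.2 43.9] 14.99
   depth pad [534.6  78.8 136.6]
side max() iterable argument is empty
scene pad [534.5  76.5] [42.6 43.7] 15.42
   depth pad [534.7  77.3 137.6]
```

View pics/side5.png

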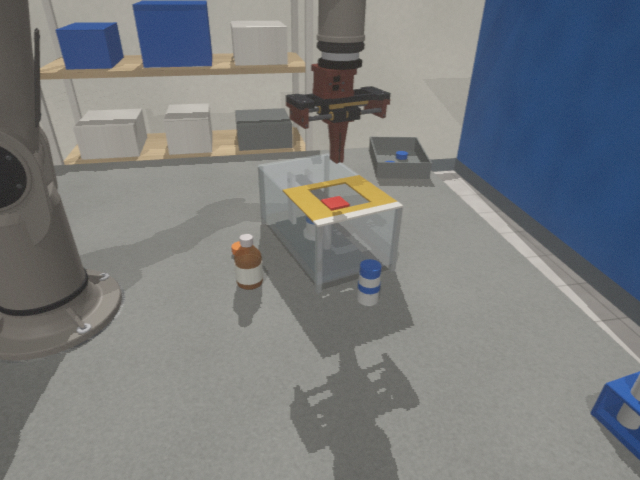

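View pics/wrist5.png

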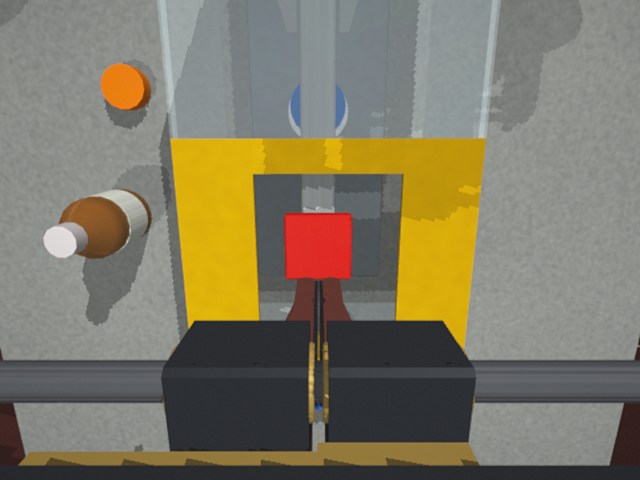

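The side and wrist views show the lever back up, with the pad at (318,245) in the wrist view and 136.6 mm high. The fingers are well above the guard, and the bottle, vessel and cap are where they were. I'll hand it in.

```bash
python3 -c "
from station import close_job
print(close_job())"
```

```text
the job is handed in; nothing more can be done
None
```

I pressed the lever fully down, held it on its stop for about 1.6 s at up to 26 N, let it come back up and drew the fingers out above the guard. The job took about 10 s and is handed in.

- **Lever fully down:** while I held it, depth put the pad at 113.9 mm with a tilt of about 0.14 rad. The target is 114 mm and 0.13 rad.
- **Lever back up:** afterwards the pad was level at about 137 mm, and the force had dropped to sensor noise.
- **Guard:** the only contact force I saw was from the lever. I judged the fingers clear of the window frame from camera images, with an estimated 18 mm or more to spare.
- **Loose items:** the vessel, bottle and cap look unmoved in the images. I did not measure their positions.
- **Cap:** I did not measure its travel on the vessel. I take it as seated because the lever reached its stop.
- **Height disagreement:** the reported TCP height was about 29 mm lower than the cameras and the contact point showed. I went by the cameras and the force reading for the press.

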